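# Run a fingertip along the tube caps to seat them

### The arm

A 6-joint arm with a two-finger parallel gripper is mounted at the origin on the work surface. World frame = base frame: x ahead of the robot, y to its left, z up, the work surface at z = 0. Lengths are in m, angles in rad, forces in N, time in s.
With the tool pointing down it reaches from about 0.325 to 0.85 m from the base axis. Payload 15.5 kg.
Tool frame: the origin (TCP) lies midway between the tips of the shut fingers; the grasp point (between the pads) lies 19 mm behind it (grip_depth is the distance from the TCP to the grasp point, in m); z points along the fingers, y is the line along which they close (so a half turn about z gives the same grasp; the last joint's range is limited). The gripper opens to 91 mm and grips with 3 to 60 N. Pads are 32 mm wide; open, the fingers measure 118 mm over their backs; the gripper's body (76 mm by 178 mm) begins 60 mm behind the grasp point.
Start: joints at [-1.264, 0.494, 1.345, -0, 1.302, -0.096], TCP at [0.245, -0.575, 0.214] pointing down, gripper open.
Joint ranges: [-2.91, 2.91], [-0.82, 2.16], [0.22, 2.67], [-1.22, 4.37], [0.12, 2.79], [-3.08, 3.08]. Speed limits (rad/s): [1.89, 1.89, 2.57, 3.01, 3.01, 3.01].

### API

Orientations are given as a rotation vector (axis times angle).
In Python, from rig import * gives the robot as it stands.
- The arm moves only by the tool send_rows, never from a script. Its arguments are lists of equal length, an entry for each row: "delta_pos": the shift along the tool's x, y, z in cm, a list of three; "twist": the turn, a rotation vector about the tool's x, y, z in degrees, a list of three. In form: {"delta_pos": [[dx, dy, dz], ...], "twist": [[wx, wy, wz], ...]}. A call has exactly 8 rows; each row is the pose to reach, as a shift and turn from the pose commanded when the call began, along the tool's axes at that moment; what a row does not reach only later rows make up. A row lasts 1/10 s, in which the tool goes at most 50 mm and 8.59 degrees, less where a joint would pass 70% of its speed; a pose out of reach is approached as far as the arm can. A call with a gripper value outside its range is refused whole. "hand" is the finger opening in cm, from 0 to 9.12, set as the call begins (left out, the last holds). The fingers move at their own pace and stop on an object; the grip force is fixed at half the most. Time passes only in rows, so rows that repeat a pose let the fingers close, or fill a call up. It gives the time, the measured TCP pose, the force, the opening and the grip force at its end, in the units of the state.
- get_obs(): the state, without advancing time (a new reading comes with each control period).
- read_camera(name): name is "scene" or "side" or "wrist"; returns the picture (480x640x3 uint8, blue, green, red); there is no depth.
- get_calibration(name): a dict with "fx", "fy", "cx", "cy" (pixels), "k1" (the pictures are not rectified: a ray, as slopes to the right and down, at radius r is drawn at 1 + k1 r^2 times it, then the intrinsics apply), "rvec" (rotation vector, rad) and "tvec" (3), from world to camera coordinates, as OpenCV has them; the wrist camera has in their place "tool_from_camera" (4x4, takes a point from camera to tool coordinates, whose origin is the TCP and whose axes are the flange's). Camera axes: x right, y down, z forward; pixel columns grow to the right and rows downward; lengths in m; the calibration is good to about 2 mm. A picture is of the moment at which its call begins: read the wrist's pose just before it. get_calibration takes no time and is no camera call.
- close_job(): hands the job in; it is judged then, once.
The state is a dict: "time": time; "joints": joint angles; "joint_vel": joint speeds; "joint_efforts": joint torques, N m; "eef_pos": TCP position; "tcp_rot": TCP orientation; "force": force on the tool from outside, world axes, zero at the start; "moment": the same for the moment, N m; "opening": finger opening in m; "finger_force": force on a finger pad.
Only numpy, scipy, OpenCV 4.12 (cv2) and the standard library are available. Lean on these libraries where they do the work, as an engineer would, in place of code of your own. Each camera call takes 0.05 s, during which the arm holds its last target. There are 200 camera calls.

### The job

The five green caps on the tube rack have been set on loosely and stand a few millimetres proud. Starting at the rack's orange end, run a fingertip along the row and press each cap gently down, one after the other in order, until every one is fully home. Pinch and lift nothing, do not shove the rack along, leave the jar, beaker and dishes where they stand, and finish with the hand clear.

Things in the scene. Friction and masses are not known exactly. Their poses are not given: they have to be found in the camera images.
- rack: Loose white tube rack, 0.95 kg, standing on the bench: 70 mm wide (its x), 238 mm long (its y), deck 46 mm above the bench. Origin: centre of its underside, z up. The end block at its +y end is orange, the other is white. Five capped tubes stand in a row on its y axis, 40 mm apart, at y = +80, +40, 0, -40, -80 mm; each tube has a grey rim 27 mm across whose top is 50 mm above the bench. It can slide or tip if shoved; the tubes crack if pressed with more than 40 N.
- orange_end (a point): Centre of the top of the rack's orange end block (46 mm above the bench, 112 mm from the rack's centre): the end to start from.
- cap1_top (a point): Top centre of green cap 1 of 5, counted from the orange end. A low cone 31 mm across, 6.5 mm high, sloping about 24 degrees to a flat 6 mm across on top. Its top is about 60.5 mm above the bench as found (4 mm proud of its seat) and 56.5 mm when fully home.
- cap1 (a joint): How far green cap 1 has been pushed straight down into its tube, in m: about 0 as found (within 1 mm), 0.004 fully home on the tube's rim (hard stop). It moves with about 1.2 N, has no spring, and stays where it is left; pulled up it goes negative.
- cap2_top (a point): Top centre of green cap 2 of 5, counted from the orange end. A low cone 31 mm across, 6.5 mm high, sloping about 24 degrees to a flat 6 mm across on top. Its top is about 60.5 mm above the bench as found (4 mm proud of its seat) and 56.5 mm when fully home.
- cap2 (a joint): How far green cap 2 has been pushed straight down into its tube, in m: about 0 as found (within 1 mm), 0.004 fully home on the tube's rim (hard stop). It moves with about 1.2 N, has no spring, and stays where it is left; pulled up it goes negative.
- cap3_top (a point): Top centre of green cap 3 of 5, counted from the orange end. A low cone 31 mm across, 6.5 mm high, sloping about 24 degrees to a flat 6 mm across on top. Its top is about 60.5 mm above the bench as found (4 mm proud of its seat) and 56.5 mm when fully home.
- cap3 (a joint): How far green cap 3 has been pushed straight down into its tube, in m: about 0 as found (within 1 mm), 0.004 fully home on the tube's rim (hard stop). It moves with about 1.2 N, has no spring, and stays where it is left; pulled up it goes negative.
- cap4_top (a point): Top centre of green cap 4 of 5, counted from the orange end. A low cone 31 mm across, 6.5 mm high, sloping about 24 degrees to a flat 6 mm across on top. Its top is about 60.5 mm above the bench as found (4 mm proud of its seat) and 56.5 mm when fully home.
- cap4 (a joint): How far green cap 4 has been pushed straight down into its tube, in m: about 0 as found (within 1 mm), 0.004 fully home on the tube's rim (hard stop). It moves with about 1.2 N, has no spring, and stays where it is left; pulled up it goes negative.
- cap5_top (a point): Top centre of green cap 5 of 5, counted from the orange end. A low cone 31 mm across, 6.5 mm high, sloping about 24 degrees to a flat 6 mm across on top. Its top is about 60.5 mm above the bench as found (4 mm proud of its seat) and 56.5 mm when fully home.
- cap5 (a joint): How far green cap 5 has been pushed straight down into its tube, in m: about 0 as found (within 1 mm), 0.004 fully home on the tube's rim (hard stop). It moves with about 1.2 N, has no spring, and stays where it is left; pulled up it goes negative.
- jar: Bystander: loose amber jar with a white lid, 56 mm across, 95 mm tall; origin at the centre of its underside.
- beaker: Bystander: loose empty glass beaker, 66 mm across, 80 mm tall; origin at the centre of its underside.
- dishes: Bystander: loose stack of three closed clear dishes, 90 mm across, 42 mm high; origin at the centre of its underside.
Mind the look-alikes: they are no part of the job. Of the things shaped like the rack, the white one is meant.

How it is judged:
By the outcome, as a careful person would: the job done as asked, in the order asked, and still so for the second after the job is handed in, with the robot touching nothing.
It also fails if it takes over 43 s, if anything falls off the work surface, if the arm or the gripper's body presses on something with over 40 N, if the wrist force passes 120 N, or if a joint passes its speed limit or range.

## Working session

There is one attempt and no reset: what is moved stays moved. The work goes in short steps, Python scripts to look and compute and a tool call to move; the robot and the scene stay as the last step left them, time stands still between calls to the robot, and variables do not carry over. Pictures are saved under pics/ and viewed, at most 10 in all, crops included, and the job is handed in when it is done.

Besides the shell and the picture viewer there is one more tool, called after "Request:" by a JSON object that holds its "op" and its "data". send_rows: Moves the arm, as the interface text tells. Its arguments: {"type":"object","properties":{"delta_pos":{"type":"array","items":{"type":"array","items":{"type":"number"}}},"twist":{"type":"array","items":{"type":"array","items":{"type":"number"}}},"hand":{"type":"number"}},"required":["delta_pos","twist"]}

```bash
ls; mkdir -p pics; python3 - <<'E'
from rig import *
import cv2
o=get_obs();print(o)
for n in("scene","side"):
    cv2.imwrite(f"pics/{n}0.png",read_camera(n));print(n,get_calibration(n))
print(get_calibration("wrist"))
E
```

```text
pics
{'time': 0.0, 'joints': array([-1.26347811e+00,  4.94208581e-01,  1.34613635e+00,  1.74060071e-05,
        1.30250552e+00, -9.54958671e-02]), 'joint_vel': array([-0.0006348 , -0.00143083, -0.0004273 , -0.00016831, -0.0016267 ,
        0.00051926]), 'joint_efforts': array([ 2.83911955e-03, -8.78799534e+01, -3.81846714e+01,  7.08587514e-02,
        5.31765190e-02, -1.18776534e-04]), 'eef_pos': array([ 0.24489883, -0.57460134,  0.21332071]), 'tcp_rot': array([-3.07686297e+00, -6.28212058e-01,  1.82577601e-04]), 'force': array([ 0.30913523,  0.1166375 , -1.10217373]), 'moment': array([ 0.0381835 ,  0.0251595 , -0.01937566]), 'finger_force': 0.0, 'opening': 0.09127172841639987}
scene {'fx': 526.6001251246862, 'fy': 526.6001251246862, 'cx': 317.9963295805902, 'cy': 240.06294607644531, 'k1': -0.14267993222457667, 'rvec': array([ 2.33729188,  0.90324767, -0.29915231]), 'tvec': array([-0.2900971 , -0.32105644,  1.64804873])}
side {'fx': 545.723050285775, 'fy': 545.723050285775, 'cx': 311.29520687785305, 'cy': 228.68193697642454, 'k1': -0.013315710265282403, 'rvec': array([ 0.9071955 , -2.45337184,  1.16825183]), 'tvec': array([0.27768829, 0.33716067, 1.03646298])}
{'fx': 338.3509506754121, 'fy': 338.3509506754121, 'cx': 316.8269799618124, 'cy': 240.30648466015364, 'k1': -0.019238661946107093, 'tool_from_camera': array([[-6.30325407e-04, -9.65999701e-01, -2.58542415e-01,
         7.20884798e-02],
       [ 9.99999766e-01, -5.40301614e-04, -4.19250601e-04,
        -5.63395160e-04],
       [ 2.65305072e-04, -2.58542618e-01,  9.65999816e-01,
        -1.69748683e-01],
       [ 0.00000000e+00,  0.00000000e+00,  0.00000000e+00,
         1.00000000e+00]])}
```

View pics/scene0.png

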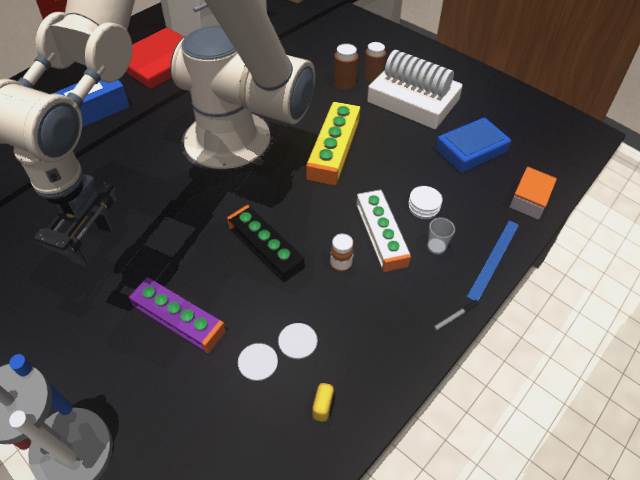

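View pics/side0.png

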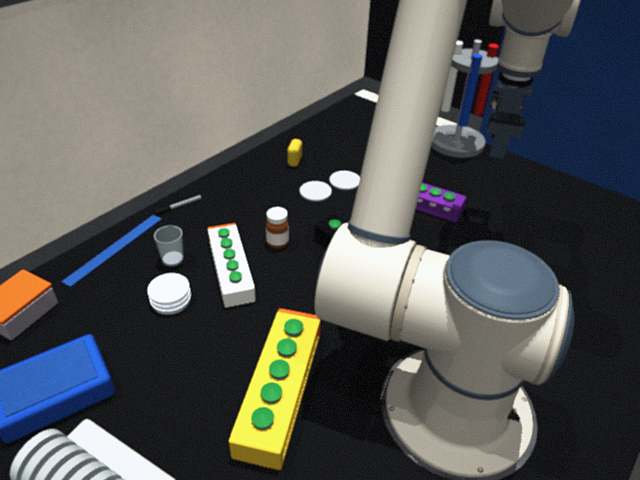

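Rack-shaped things in the scene picture are yellow (333,142), black (265,240), purple (178,313) and white (383,230). The white one fits the description. Its orange end is at (394,263). The jar is at (342,252), the dishes at (425,201) and the beaker at (440,236).

```bash
python3 - <<'E'
import cv2,numpy as np
a=cv2.imread("pics/scene0.png")[180:280,320:460];b=cv2.imread("pics/side0.png")[210:315,150:290]
a=cv2.resize(a,(700,500)[:2],interpolation=cv2.INTER_CUBIC)
cv2.imwrite("pics/crop_scene.png",a)
E
cat > h.py <<'E'
import numpy as np,cv2
from scipy.spatial.transform import Rotation as R
from rig import *
def ray(name,uv,pose=None):
    c=get_calibration(name)
    K=np.array([[c['fx'],0,c['cx']],[0,c['fy'],c['cy']],[0,0,1]])
    d=np.array([c['k1'],0,0,0,0])
    p=cv2.undistortPoints(np.array(uv,float).reshape(-1,1,2),K,d)[:,0]
    v=np.c_[p,np.ones(len(p))]
    if name=="wrist":
        T=np.eye(4);T[:3,:3]=R.from_rotvec(pose[1]).as_matrix();T[:3,3]=pose[0]
        T=T@c['tool_from_camera'];return T[:3,3],v@T[:3,:3].T
    Rm=R.from_rotvec(c['rvec']).as_matrix()
    return -Rm.T@c['tvec'],v@Rm
def at(name,uv,z,pose=None):
    o,v=ray(name,uv,pose);return o+v*((z-o[2])/v[:,2])[:,None]
def greens(img,box):
    u0,v0,u1,v1=box;h=cv2.cvtColor(img,cv2.COLOR_BGR2HSV)
    m=cv2.inRange(h,(45,80,40),(80,255,255));k=np.zeros_like(m);k[v0:v1,u0:u1]=m[v0:v1,u0:u1]
    n,_,s,c=cv2.connectedComponentsWithStats(k)
    return np.array([c[i] for i in range(1,n) if s[i,4]>20])
E
python3 - <<'E'
from h import *
np.set_printoptions(precision=4,suppress=True)
for n,b in(("scene",(350,185,412,272)),("side",(205,222,258,305))):
    g=greens(cv2.imread(f"pics/{n}0.png"),b);print(n,g.round(1).tolist());p=at(n,g,.0575);print(p, np.linalg.norm(np.diff(p,axis=0),axis=1))
print(at("scene",[[342,262],[425,205],[438,246]],0.0))
E
```

```text
scene [[373.4, 199.4], [378.2, 210.5], [383.0, 221.7], [388.0, 233.0], [393.1, 245.2]]
[[ 0.5336  0.0643  0.0575]
 [ 0.5673  0.0419  0.0575]
 [ 0.6004  0.0199  0.0575]
 [ 0.6331 -0.0014  0.0575]
 [ 0.6665 -0.024   0.0575]] [0.0405 0.0398 0.039  0.0403]
side [[224.7, 237.4], [228.8, 252.8], [231.7, 264.1], [234.8, 275.8]]
[[ 0.641  -0.0044  0.0575]
 [ 0.593   0.027   0.0575]
 [ 0.5601  0.0492  0.0575]
 [ 0.5272  0.0708  0.0575]] [0.0574 0.0397 0.0393]
[[ 0.5804 -0.1173  0.    ]
 [ 0.6259  0.1921  0.    ]
 [ 0.736   0.0951  0.    ]]
```

View pics/crop_scene.png

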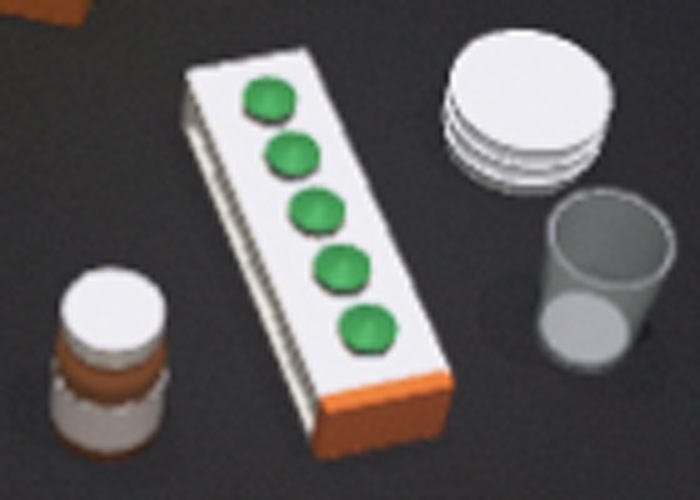

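The crop confirms it: a white rack with an orange end block, its orange end nearest cap 1 at scene pixel (393,245). I'll work out the move to a look-from-close pose.

```bash
cat >> h.py <<'E'
def delta(o,p):
    return R.from_rotvec(o['tcp_rot']).inv().apply(np.array(p)-o['eef_pos'])*100
E
python3 - <<'E'
from h import *
o=get_obs();print(delta(o,(.545,0,.17)).round(2),R.from_rotvec(o['tcp_rot']).as_matrix().round(3))
E
```

```text
[ 50.13 -41.1    4.39] [[ 0.92   0.392 -0.   ]
 [ 0.392 -0.92   0.001]
 [ 0.    -0.001 -1.   ]]
```

Request:
{"op": "send_rows", "data": {"delta_pos": [[3.2, -2.6, 0.2], [6.4, -5.2, 0.4], [9.6, -7.8, 0.6], [12.8, -10.4, 0.8], [16, -13, 1], [19.2, -15.6, 1.2], [22.4, -18.2, 1.4], [25, -20.5, 1.6]], "twist": [[0, 0, 0], [0, 0, 0], [0, 0, 0], [0, 0, 0], [0, 0, 0], [0, 0, 0], [0, 0, 0], [0, 0, 0]], "hand": 0}}

```text
time: 0.9
eef_pos: [0.3952, -0.2864, 0.1977]
tcp_rot: [-3.078, -0.629, 0.0]
force: [1.3, -0.7, 0.4]
opening: 0.0299
finger_force: 0.0
```

Request:
{"op": "send_rows", "data": {"delta_pos": [[3.8, -3.1, 0.4], [7.6, -6.2, 0.8], [11.4, -9.3, 1.2], [15.2, -12.4, 1.6], [19, -15.5, 2], [22.5, -18.4, 2.5], [25, -20.5, 2.8], [25, -20.5, 2.8]], "twist": [[0, 0, 0], [0, 0, 0], [0, 0, 0], [0, 0, 0], [0, 0, 0], [0, 0, 0], [0, 0, 0], [0, 0, 0]]}}

```text
time: 1.7
eef_pos: [0.5453, 0.0016, 0.1692]
tcp_rot: [-3.076, -0.634, 0.0]
force: [0.3, -0.7, 0.3]
opening: 0.0001
finger_force: 0.0
```

```bash
python3 - <<'E'
from h import *
o=get_obs();print(o['time'],o['eef_pos'],o['tcp_rot'],o['force'],o['opening'],o['joint_vel'].round(3))
np.savez("w1.npz",p=o['eef_pos'],r=o['tcp_rot'])
cv2.imwrite("pics/w1.png",read_camera("wrist"))
E
```

```text
1.7 [0.54533249 0.00158185 0.16921992] [-3.07624763e+00 -6.33590609e-01  2.04520300e-04] [ 0.25668933 -0.7263866   0.25072601] 9.96873911175311e-05 [-0.068 -0.023  0.035 -0.02   0.001 -0.062]
```

View pics/w1.png

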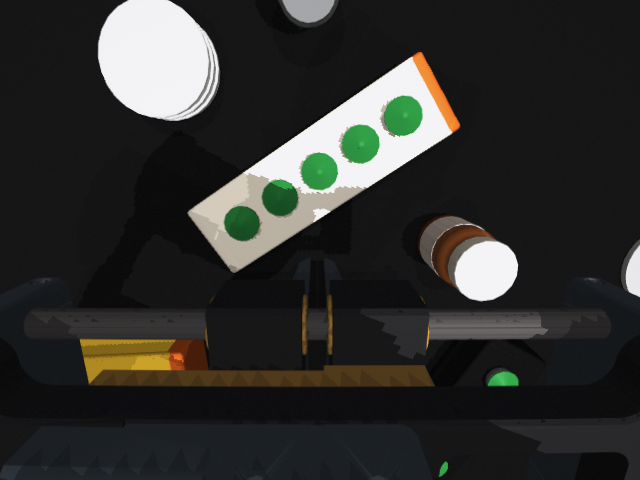

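The wrist view shows all five caps, from cap 1 near (403,114) to cap 5 near (242,222). The orange end is at (437,92), the jar at (470,260) and the fingertip at (317,262).

```bash
python3 - <<'E'
from h import *
np.set_printoptions(precision=4,suppress=True)
d=np.load("w1.npz");im=cv2.imread("pics/w1.png")
g=greens(im,(180,60,450,270));g=g[np.argsort(-g[:,0])];print(g.round(1).tolist())
p=at("wrist",g,.0565,(d['p'],d['r']));print(p)
# line fit with 40 mm spacing
c=p.mean(0)[:2];u=p[0,:2]-p[4,:2];print("len",np.linalg.norm(u));u/=np.linalg.norm(u)
q=np.array([c+u*s for s in(.08,.04,0,-.04,-.08)]);print(q,np.degrees(np.arctan2(u[1],u[0])))
o=get_obs();print(o['eef_pos'])
for k in q: print(delta(o,[*k,.09]).round(2))
cv2.imwrite("pics/w1c.png",cv2.resize(im[60:280,180:460],(770,600)))
E
```

```text
[[402.8, 115.2], [360.2, 143.5], [319.1, 170.9], [279.6, 197.4], [241.5, 222.9]]
[[ 0.6625 -0.0211  0.0565]
 [ 0.6296  0.0007  0.0565]
 [ 0.5967  0.0224  0.0565]
 [ 0.5637  0.0441  0.0565]
 [ 0.5305  0.066   0.0565]]
len 0.15814146636299362
[[ 0.6634 -0.0216]
 [ 0.63    0.0004]
 [ 0.5966  0.0224]
 [ 0.5632  0.0445]
 [ 0.5298  0.0665]] -33.43694900127429
[ 0.5445 -0.0001  0.1694]
[10.08  6.67  7.93]
[7.88 3.33 7.93]
[ 5.68 -0.02  7.93]
[ 3.49 -3.36  7.93]
[ 1.29 -6.7   7.94]
```

Request:
{"op": "send_rows", "data": {"delta_pos": [[3.4, 2.2, 2], [6.8, 4.4, 4], [10.1, 6.7, 6], [10.1, 6.7, 8], [10.1, 6.7, 10], [10.1, 6.7, 10], [10.1, 6.7, 10], [10.1, 6.7, 10]], "twist": [[0, 0, 0], [0, 0, 0], [0, 0, 0], [0, 0, 0], [0, 0, 0], [0, 0, 0], [0, 0, 0], [0, 0, 0]]}}

```text
time: 2.55
eef_pos: [0.6639, -0.0244, 0.0713]
tcp_rot: [3.078, 0.628, 0.002]
force: [0.0, 0.0, 1.0]
opening: 0.0004
finger_force: 0.0
```

```bash
python3 - <<'E'
from h import *
o=get_obs();print(o['time'],o['eef_pos'],o['force'],delta(o,(.6634,-.0216,.0565)))
a=read_camera("wrist");b=read_camera("side");b=b[170:290,160:300]
cv2.imwrite("pics/w2.png",np.hstack([cv2.resize(a[150:400,180:460],(420,375)),cv2.resize(b,(380,375))]))
E
```

```text
2.55 [ 0.66387647 -0.02436524  0.07131851] [0.04820917 0.01463292 0.95667771] [ 0.06245025 -0.27434919  1.48170509]
```

View pics/w2.png

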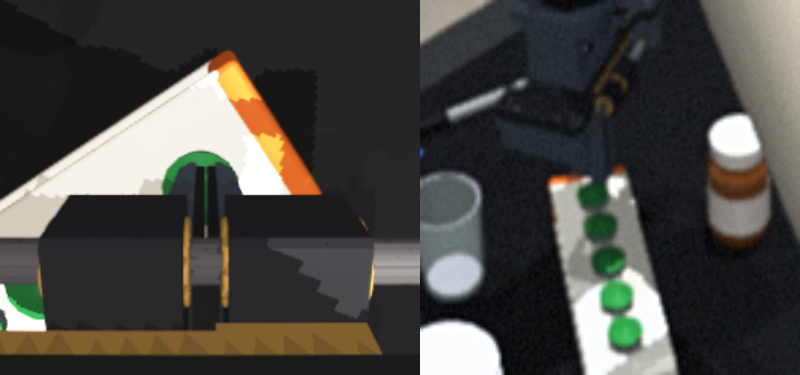

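The fingertip sits over cap 1, about 2–3 mm to the right of centre in the wrist view. I'll correct that and press slowly.

Request:
{"op": "send_rows", "data": {"delta_pos": [[0.05, -0.2, 0.4], [0.05, -0.25, 0.8], [0.05, -0.25, 1.0], [0.05, -0.25, 1.1], [0.05, -0.25, 1.2], [0.05, -0.25, 1.3], [0.05, -0.25, 1.4], [0.05, -0.25, 1.4]], "twist": [[0, 0, 0], [0, 0, 0], [0, 0, 0], [0, 0, 0], [0, 0, 0], [0, 0, 0], [0, 0, 0], [0, 0, 0]]}}

```text
time: 3.45
eef_pos: [0.663, -0.0214, 0.0565]
tcp_rot: [3.078, 0.628, 0.001]
force: [-2.6, 1.5, 9.4]
opening: 0.0003
finger_force: 4.5
```

Request:
{"op": "send_rows", "data": {"delta_pos": [[0, 0, 0.03], [0, 0, 0.06], [0, 0, 0.09], [0, 0, 0.09], [0, 0, 0.09], [0, 0, 0.09], [0, 0, 0.09], [0, 0, 0.09]], "twist": [[0, 0, 0], [0, 0, 0], [0, 0, 0], [0, 0, 0], [0, 0, 0], [0, 0, 0], [0, 0, 0], [0, 0, 0]]}}

```text
time: 4.25
eef_pos: [0.6631, -0.0214, 0.0562]
tcp_rot: [3.078, 0.628, 0.001]
force: [-5.8, 0.4, 17.8]
opening: 0.0004
finger_force: 9.0
```

Pushing further gave only 0.3 mm for 8 N, so cap 1 is on its hard stop. There is some side load, so I'll lift and check the position from close by.

Request:
{"op": "send_rows", "data": {"delta_pos": [[0, 0, -1], [0, 0, -3], [-2, -1, -5], [-5, -2.5, -7], [-8, -4, -9], [-10, -5, -10], [-10, -5, -10], [-10, -5, -10]], "twist": [[0, 0, 0], [0, 0, 0], [0, 0, 0], [0, 0, 0], [0, 0, 0], [0, 0, 0], [0, 0, 0], [0, 0, 0]]}}

```text
time: 5.05
eef_pos: [0.5519, -0.0147, 0.1556]
tcp_rot: [3.078, 0.628, 0.002]
force: [-0.5, 0.1, -0.0]
opening: 0.0001
finger_force: 0.0
```

```bash
cat > look.py <<'E'
from h import *
import sys
np.set_printoptions(precision=4,suppress=True)
n=sys.argv[1]
read_camera("wrist"); read_camera("wrist")
o=get_obs();im=read_camera("wrist");cv2.imwrite(f"pics/{n}.png",im)
print(o['time'],o['eef_pos'],o['force'],o['joint_vel'].round(3))
g=greens(im,(150,40,480,270));g=g[np.argsort(-g[:,0])]
p=at("wrist",g,.0565,(o['eef_pos'],o['tcp_rot']));print(g.round(1).tolist());print(p)
c=p.mean(0)[:2];u=p[0,:2]-p[-1,:2];u/=np.linalg.norm(u)
q=np.array([c+u*s for s in(.08,.04,0,-.04,-.08)]);print(q,np.degrees(np.arctan2(u[1],u[0])))
for k in q: print(delta(o,[*k,.0715]).round(2))
E
python3 look.py w3
```

```text
5.15 [ 0.5522 -0.0147  0.1548] [ 1.085  -0.4368 -0.6714] [ 0.     0.011 -0.002 -0.     0.    -0.   ]
[[382.9, 113.3], [339.1, 142.9], [296.4, 171.9], [255.5, 199.9], [216.1, 226.7]]
[[ 0.6621 -0.0209  0.0565]
 [ 0.6298  0.0005  0.0565]
 [ 0.5968  0.0223  0.0565]
 [ 0.5639  0.044   0.0565]
 [ 0.5308  0.0659  0.0565]]
[[ 0.6634 -0.0218]
 [ 0.63    0.0003]
 [ 0.5967  0.0224]
 [ 0.5633  0.0444]
 [ 0.5299  0.0665]] -33.47601026168161
[9.95 5.01 8.34]
[7.74 1.67 8.34]
[ 5.54 -1.67  8.33]
[ 3.33 -5.    8.33]
[ 1.13 -8.34  8.33]
```

View pics/w3.png

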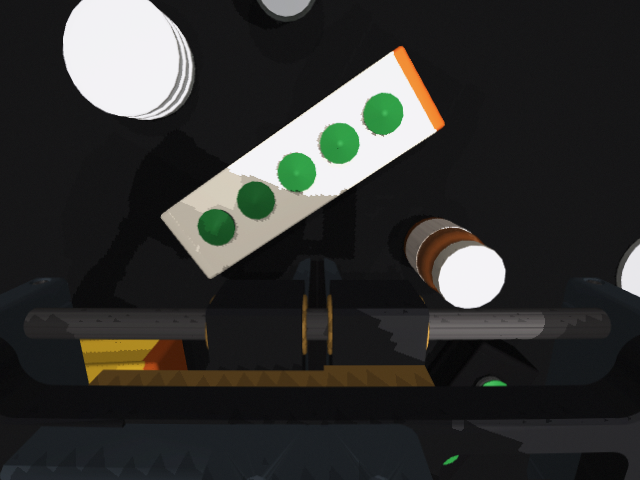

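Cap 1's shadow gap is gone, so it is seated at (383,113), and the rack hasn't moved. Caps 2–5 still stand proud at (339,143), (296,172), (255,200) and (216,227). Next is cap 2.

Request:
{"op": "send_rows", "data": {"delta_pos": [[4, 1, 3], [7.85, 1.75, 6], [7.85, 1.75, 8], [7.85, 1.75, 8.3], [7.85, 1.75, 8.7], [7.85, 1.75, 9], [7.85, 1.75, 9], [7.85, 1.75, 9]], "twist": [[0, 0, 0], [0, 0, 0], [0, 0, 0], [0, 0, 0], [0, 0, 0], [0, 0, 0], [0, 0, 0], [0, 0, 0]]}}

```text
time: 6.0
eef_pos: [0.6306, -0.0, 0.0659]
tcp_rot: [3.078, 0.628, 0.002]
force: [0.1, -0.2, -0.2]
opening: -0.0002
finger_force: 0.0
```

Request:
{"op": "send_rows", "data": {"delta_pos": [[0, 0, 0.2], [0, 0, 0.35], [0, 0, 0.5], [0, 0, 0.65], [0, 0, 0.8], [0, 0, 0.9], [0, 0, 0.9], [0, 0, 0.9]], "twist": [[0, 0, 0], [0, 0, 0], [0, 0, 0], [0, 0, 0], [0, 0, 0], [0, 0, 0], [0, 0, 0], [0, 0, 0]]}}

```text
time: 6.8
eef_pos: [0.6305, 0.0001, 0.0565]
tcp_rot: [3.078, 0.628, 0.001]
force: [-1.9, 0.5, 9.0]
opening: 0.0006
finger_force: 4.5
```

Request:
{"op": "send_rows", "data": {"delta_pos": [[0, 0, 0.04], [0, 0, 0.07], [0, 0, 0.07], [0, 0, 0.07], [0, 0, 0.07], [0, 0, 0.07], [0, 0, 0.07], [0, 0, 0.07]], "twist": [[0, 0, 0], [0, 0, 0], [0, 0, 0], [0, 0, 0], [0, 0, 0], [0, 0, 0], [0, 0, 0], [0, 0, 0]]}}

```text
time: 7.6
eef_pos: [0.6306, 0.0001, 0.0562]
tcp_rot: [3.078, 0.628, 0.001]
force: [-4.0, -0.4, 17.1]
opening: 0.0008
finger_force: 8.3
```

Request:
{"op": "send_rows", "data": {"delta_pos": [[0, 0, -0.8], [0, 0, -1.6], [-0.7, -1.1, -1.9], [-1.5, -2.2, -1.9], [-2.2, -3.35, -1.9], [-2.2, -3.35, -1.5], [-2.2, -3.35, -1.1], [-2.2, -3.35, -1.0]], "twist": [[0, 0, 0], [0, 0, 0], [0, 0, 0], [0, 0, 0], [0, 0, 0], [0, 0, 0], [0, 0, 0], [0, 0, 0]]}}

```text
time: 8.4
eef_pos: [0.5971, 0.0222, 0.0647]
tcp_rot: [-3.078, -0.628, 0.001]
force: [-0.0, -0.5, 0.5]
opening: 0.0003
finger_force: 0.0
```

Cap 2 is home. Next is cap 3.

Request:
{"op": "send_rows", "data": {"delta_pos": [[0, 0, 0.2], [0, 0, 0.35], [0, 0, 0.5], [0, 0, 0.65], [0, 0, 0.8], [0, 0, 0.93], [0, 0, 0.98], [0, 0, 0.98]], "twist": [[0, 0, 0], [0, 0, 0], [0, 0, 0], [0, 0, 0], [0, 0, 0], [0, 0, 0], [0, 0, 0], [0, 0, 0]]}}

```text
time: 9.2
eef_pos: [0.5973, 0.0222, 0.0563]
tcp_rot: [3.078, 0.628, 0.001]
force: [-3.3, -1.6, 13.9]
opening: 0.0009
finger_force: 7.2
```

Request:
{"op": "send_rows", "data": {"delta_pos": [[0, 0, 0.01], [0, 0, 0.02], [0, 0, -0.8], [0, 0, -1.8], [-1.1, -1.7, -1.9], [-2.2, -3.35, -1.9], [-2.2, -3.35, -1.4], [-2.2, -3.35, -1.0]], "twist": [[0, 0, 0], [0, 0, 0], [0, 0, 0], [0, 0, 0], [0, 0, 0], [0, 0, 0], [0, 0, 0], [0, 0, 0]]}}

```text
time: 10.0
eef_pos: [0.564, 0.0446, 0.0658]
tcp_rot: [3.078, 0.629, 0.001]
force: [0.2, -0.4, 1.1]
opening: 0.0007
finger_force: 0.0
```

Cap 4.

Request:
{"op": "send_rows", "data": {"delta_pos": [[0, 0, 0.2], [0, 0, 0.35], [0, 0, 0.5], [0, 0, 0.65], [0, 0, 0.8], [0, 0, 0.93], [0, 0, 0.98], [0, 0, 1.0]], "twist": [[0, 0, 0], [0, 0, 0], [0, 0, 0], [0, 0, 0], [0, 0, 0], [0, 0, 0], [0, 0, 0], [0, 0, 0]]}}

```text
time: 10.8
eef_pos: [0.564, 0.0444, 0.0562]
tcp_rot: [3.078, 0.628, 0.001]
force: [-3.1, -0.8, 17.5]
opening: 0.0007
finger_force: 8.6
```

Request:
{"op": "send_rows", "data": {"delta_pos": [[0, 0, 0.01], [0, 0, 0.02], [0, 0, -0.8], [0, 0, -1.8], [-1.1, -1.7, -1.9], [-2.2, -3.35, -1.9], [-2.2, -3.35, -1.4], [-2.2, -3.35, -1.0]], "twist": [[0, 0, 0], [0, 0, 0], [0, 0, 0], [0, 0, 0], [0, 0, 0], [0, 0, 0], [0, 0, 0], [0, 0, 0]]}}

```text
time: 11.6
eef_pos: [0.5306, 0.0668, 0.0658]
tcp_rot: [3.078, 0.629, 0.001]
force: [-0.1, 0.7, -0.2]
opening: 0.0004
finger_force: 0.0
```

Request:
{"op": "send_rows", "data": {"delta_pos": [[0, 0, 0.2], [0, 0, 0.35], [0, 0, 0.5], [0, 0, 0.65], [0, 0, 0.8], [0, 0, 0.93], [0, 0, 0.98], [0, 0, 1.0]], "twist": [[0, 0, 0], [0, 0, 0], [0, 0, 0], [0, 0, 0], [0, 0, 0], [0, 0, 0], [0, 0, 0], [0, 0, 0]]}}

```text
time: 12.4
eef_pos: [0.5306, 0.0667, 0.0562]
tcp_rot: [3.078, 0.628, 0.001]
force: [-2.7, -0.6, 19.0]
opening: 0.0003
finger_force: 9.3
```

All five have bottomed out at the same height. I'll lift clear and check.

Request:
{"op": "send_rows", "data": {"delta_pos": [[0, 0, -1], [0, 0, -3], [0, 2, -6], [-1, 5, -9], [-1.2, 8.3, -10], [-1.2, 8.3, -10], [-1.2, 8.3, -10], [-1.2, 8.3, -10]], "twist": [[0, 0, 0], [0, 0, 0], [0, 0, 0], [0, 0, 0], [0, 0, 0], [0, 0, 0], [0, 0, 0], [0, 0, 0]]}}

```text
time: 13.2
eef_pos: [0.5511, -0.0137, 0.1551]
tcp_rot: [-3.077, -0.629, 0.002]
force: [0.1, -0.3, 0.2]
opening: 0.0003
finger_force: 0.0
```

```bash
python3 look.py w4; python3 - <<'E'
import cv2
a=cv2.imread("pics/w4.png")[30:290,140:480];cv2.imwrite("pics/w4c.png",cv2.resize(a,(784,600),interpolation=cv2.INTER_CUBIC))
E
```

```text
13.3 [ 0.5512 -0.0135  0.155 ] [ 0.6064 -0.6686 -1.0183] [ 0.002  0.001 -0.003  0.002 -0.001 -0.001]
[[385.1, 112.5], [341.0, 142.2], [298.8, 170.8], [258.2, 198.4], [219.5, 224.7]]
[[ 0.662  -0.0209  0.0565]
 [ 0.6295  0.0007  0.0565]
 [ 0.597   0.0221  0.0565]
 [ 0.5645  0.0436  0.0565]
 [ 0.532   0.0651  0.0565]]
[[ 0.6637 -0.022 ]
 [ 0.6304  0.0001]
 [ 0.597   0.0221]
 [ 0.5637  0.0442]
 [ 0.5303  0.0663]] -33.490832952001455
[10.03  5.21  8.34]
[7.83 1.87 8.34]
[ 5.63 -1.47  8.35]
[ 3.43 -4.81  8.35]
[ 1.23 -8.15  8.36]
```

View pics/w4c.png

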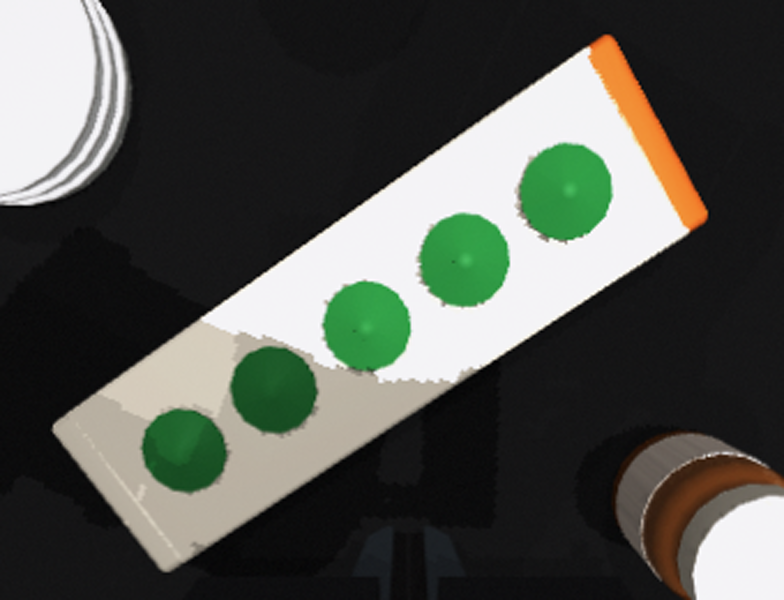

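All five caps look seated: their shadows are equally slim and the spacing is an even 39.0 mm. The crop shows them at (566,191), (465,260), (367,326), (274,390) and (185,450). The rack is in place and the hand is clear.

```bash
python3 -c "
from rig import *
print(close_job())"
```

```text
the job is handed in; nothing more can be done
None
```

I pressed all five caps on the white rack home in order from the orange end (peak wrist reading about 19 N), the rack moved less than 1 mm by the wrist camera, and I handed in with the hand clear at about 13 s.

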